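# Hold the drop-test ball over the striped mallet face

## Robot

A 6-joint arm with a two-finger parallel gripper is mounted at the origin on the work surface. World frame = base frame: x ahead of the robot, y to its left, z up, the work surface at z = 0. Lengths are in mm, angles in degrees, forces in N, time in s.
With the tool pointing down it reaches from about 300 to 850 mm from the base axis. Payload 4.2 kg.
Tool frame: the origin (TCP) lies at the very end of the fingers, on their centre line; the grasp point (between the pads) lies 19 mm behind it; z points along the fingers, y is the direction in which the jaws open and shut (so a half turn about z gives the same grasp; the last joint's range is limited). The gripper opens to 91 mm and grips with 3 to 60 N. Pads are 32 mm wide; open, the fingers measure 118 mm over their backs; the gripper's body (76 mm by 178 mm) begins 60 mm behind the grasp point.
Start: joints at [-77.693, 18.312, 89.639, -0, 72.044, -1.146], TCP at [133.775, -559.238, 213.976] pointing down, gripper open.
Joint ranges: [-177.97, 177.97], [-48.28, 115.42], [12.27, 149.76], [-77.06, 257.06], [2.81, 150.46], [-146.56, 146.56]. Speed limits (degrees/s): [147.25, 147.25, 180, 180, 180, 180].

## Interface

Orientations are given as [roll, pitch, yaw] about the fixed x, y, z axes, in that order (R = Rz(yaw) Ry(pitch) Rx(roll)).
In Python, from workcell import telemetry, grab_frame, job gives the robot as it stands.
- The arm moves only by the tool drive_tool, never from a script. Its argument "moves" is a list of rows, each an object of numbers: "claw": the closure, from -1 (fully open) to 1 (shut); "dx", "dy", "dz": the shift along the tool's x, y, z in units of 20 mm (1.0 is 20 mm); "yaw": the turn about the tool's z in units of 0.15 rad (1.0 is 0.15 rad). In form: [{"claw": .., "dx": .., "dy": .., "dz": .., "yaw": ..}, ...]. A call has 1 to 5 rows; each row shifts and turns the pose as measured when the row begins, along the tool's axes as they then stand; what a row does not reach is not made up. A row lasts 1/8 s, in which the tool goes at most 62.5 mm and 10.7 degrees, less where a joint would pass 70% of its speed; a pose out of reach is approached as far as the arm can. A call with a number of a shift or a turn outside -1 to 1 is refused whole. A call with a gripper value outside its range is refused whole. The fingers move at their own pace and stop on an object; "grip_force" is the grip in N (left out, the last holds). Time passes only in rows, so rows that do not move let the fingers close. It gives the time, the measured TCP pose, the force and the opening at its end, in the units of the state.
- telemetry.state(): the state, without advancing time (a new reading comes with each control period).
- grab_frame(name): name is "side" or "top"; returns a dict with "color" (480x640x3 uint8, blue, green, red), "vertical_fov" (degrees; the focal length in pixels is half the picture's height over the tangent of half this angle, whatever the lens; pixels are square), "cx", "cy" (the principal point, pixels), "dist" ([k1, k2, p1, p2, k3] as OpenCV has them; the pictures are not rectified), "pose" (4x4, takes a point from camera to world coordinates). Camera axes: x right, y down, z forward; pixel columns grow to the right and rows downward; lengths in mm; the calibration is good to about 2 mm. A picture is of the moment at which its call begins. There is no depth.
- job.job_done(): hands the job in, once; it reports no verdict.
The state is a dict: "time_s": time; "qpos": joint angles; "qvel": joint speeds; "effort": joint torques, N m; "ee_pos": TCP position; "ee_rot": TCP orientation; "force": force on the tool from outside, world axes, zero at the start; "torque": the same for the moment, N m; "gripper_width": finger opening in mm.
Only numpy, scipy, OpenCV 4.12 (cv2) and the standard library are available. Lean on these libraries where they do the work, as an engineer would, in place of code of your own. Each camera call takes 0.05 s, during which the arm holds its last target.

## Task

A rebound drop test is being set up: take the walnut ball tray by its upright handle and carry it over to the blue-striped mallet face on the test bed, keeping it close to level all the way so that the loose steel ball stays in its pocket. Finish while still holding the tray there in the gripper, still and level in the air, with the ball straight above the middle of the blue-striped face and the ball's centre at the height of the brass gauge's crossbar. Do not touch the ball, and leave the gauge, both mallet faces and everything else on the shelf where they are.

Things in the scene. Friction and masses are not known exactly. Their poses are not given: they have to be found in the camera images.
- tray_grip (a point): Middle of the upright handle of the loose walnut ball tray, which lies on a 3 mm cork mat. The handle is a block 44 long (tray x) x 14 thick (tray y) x 64 mm tall on the 6 mm deck; the point is 45 mm above the tray's underside, 25 below the handle's top. Axes are the tray's: x from the handle towards the pocket, z up.
- pocket (a point): Where the ball's centre belongs: the middle of the tray's round pocket, 55 mm ahead (tray x) of the handle's centre, 24 mm below tray_grip, 15 above the deck. The pocket is a copper ring on the deck, inside diameter 24 mm, outside 32, only 3 high: the ball rolls 3 mm to and fro in it and rolls out if the tray tips about 35 degrees.
- ball_center (a point): Centre of the loose polished steel ball, 30 mm diameter, 0.11 kg, lying in the tray's pocket. Its axes turn as it rolls.
- striped_face_top (a point): Middle of the top of the blue-striped mallet face: a loose white plastic disc, 60 mm diameter, 18 mm thick, with three blue stripes across its top. It lies in one of the two round seats (6 mm high rims) of the test bed, left or right; its top is 42 mm above the shelf.
- black_face_top (a point): Middle of the top of the plain black mallet face, same size, in the bed's other seat. A bystander.
- crossbar (a point): Centre of the brass depth gauge's crossbar: a 90 mm level bar with red ends on a collar that slides stiffly up and down a 10 mm column. Its height differs each time (140 to 220 mm above the shelf) and is the height for the ball's centre. The column is 260 mm tall and stands on the bed between the seats, 100 mm beyond their line. Axes as the bed's, z up.
- bed: Fixed steel test bed 190 (x) x 280 (y) x 24 mm high, origin at the centre of its underside; seats at x -25, y -85 and +85 mm, gauge column at x 75, y 0.
- tray: The same tray, about 0.25 kg; origin under the handle's centre, on the deck's underside; axes as tray_grip. Deck 70 mm wide (y), reaching 70 mm behind the handle's centre and 85 ahead. A brass counterweight (20 x 50 x 16 mm tall) on the deck 57 mm behind the handle makes tray and ball together balance at the handle.
- ball: The same steel ball; this origin starts at its underside and turns with it as it rolls.
- collar: Copper mallet collar, a ring 54 mm across, 25 mm high. Origin at the centre of its underside. A bystander.
- wax: Amber glass jar, 60 mm diameter, 65 mm tall. Origin at the centre of its underside. A bystander.
- driver: Screwdriver lying on the shelf. A bystander.
- mallet_head: Wooden mallet head with brass bands, 60 x 200 x 60 mm. Origin at the centre of its underside. A bystander.
- shim: Wooden shim block 90 x 30 x 12 mm. Origin at the centre of its underside. A bystander.
Not all that is in view belongs to the job. What is shaped like the tray but green is not meant.

How it is judged (in metres and radians):
On the way:
1. the tray is lifted well clear of its mat by the gripper, with the ball in its pocket (height (world z) of tray above 0.05 m and contact force between tray and the fingers above 1 N and distance between ball_center and pocket below 0.01 m), for 0.2 s.
At the end, for the whole second after the job is handed in: The gripper holds the tray still (under 20 mm/s and 0.15 rad/s) and level (within 0.09 rad), touching neither bed nor gauge, the ball within 10 mm of its place in the pocket, within 15 mm sideways of the middle of the striped face's top and within 12 mm of the crossbar's height (horizontal distance between ball_center and striped_face_top below 0.015 m and z of ball_center in the frame of crossbar between -0.012 and 0.012 m and angle between tray_grip's own z axis and vertical below 0.09 rad and distance between ball_center and pocket below 0.01 m and contact force between tray and the fingers above 1 N and contact force between tray and bed below 0.05 N and linear speed of tray below 0.02 m/s and angular speed of tray below 0.15 rad/s); the arm keeps its last pose, push and grip.
It fails at once if the ball leaves its pocket (distance between ball_center and pocket above 0.012 m).
It fails at once if the tray is tipped more than 20 degrees (angle between tray_grip's own z axis and vertical above 0.35 rad).
It fails at once if the robot touches the ball (contact force between ball and the fingers above 0.3 N or contact force between ball and the arm above 0.3 N).
It fails at once if the gauge's crossbar is moved by more than 6 mm (distance of crossbar from where it was at the start of the episode above 0.006 m).
It fails at once if a mallet face is moved by more than 10 mm, or another bystander by more than 20 mm (distance of any of striped_face_top, black_face_top from where it was at the start of the episode above 0.01 m or distance of any of collar, wax, driver, mallet_head, shim from where it was at the start of the episode above 0.02 m).
It also fails if it takes over 38 s, if anything falls off the work surface, if the arm or the gripper's body presses on something with over 40 N, if the wrist force passes 120 N, or if a joint passes its speed limit or range.

## Working session

There is one attempt and no reset: what is moved stays moved. The work goes in short steps, Python scripts to look and compute and a tool call to move; the robot and the scene stay as the last step left them, time stands still between calls to the robot, and variables do not carry over. Pictures are saved under pics/ and viewed, and the job is handed in when it is done.

Besides the shell and the picture viewer there is one more tool, called after "Emit:" as a command line: name --argument value ..., lists and objects as JSON in quotes. drive_tool: Moves the arm, as the interface text tells. Its arguments: {"type":"object","properties":{"moves":{"type":"array"},"grip_force":{"type":"number"}},"required":["moves"]}

```bash
mkdir -p pics; ls; python3 - <<'E'
from workcell import telemetry, grab_frame
import cv2,pickle
print(telemetry.state())
for n in ("side","top"):
    f=grab_frame(n); cv2.imwrite(f"pics/{n}0.png",f["color"]); pickle.dump(f,open(f"{n}0.pkl","wb"))
    print(n,f["vertical_fov"],f["cx"],f["cy"],f["dist"],f["pose"])
E
```

```text
pics
{'time_s': 0.0, 'qpos': array([-7.76908286e+01,  1.83521018e+01,  8.97064853e+01, -7.51172830e-04,
        7.20434326e+01, -1.14819122e+00]), 'qvel': array([-0.00597338, -0.05915673, -0.12981929,  0.00722856, -0.09377395,
       -0.06435656]), 'effort': array([-1.73273158e-03, -4.12467027e+01, -2.31980574e+01,  7.24461442e-02,
        4.57485463e-02, -1.30960702e-04]), 'ee_pos': array([ 133.68193193, -558.72585553,  213.11512429]), 'ee_rot': array([-1.79897986e+02, -1.33028275e-03,  1.34575936e+01]), 'force': array([-0.53058042, -0.00696402,  0.02279967]), 'torque': array([-0.06426074,  0.02057929,  0.01355928]), 'gripper_width': 91.40844595557012}
side 45.54732106904176 318.0177915461093 238.04233972572104 [0.03709451 0.         0.         0.         0.        ] [[ 9.18982037e-01  2.37234532e-01 -3.14947287e-01  9.70892208e+02]
 [ 3.94077793e-01 -5.25828912e-01  7.53794832e-01 -1.11200599e+03]
 [ 1.32177748e-02 -8.16837641e-01 -5.76716185e-01  9.65992336e+02]
 [ 0.00000000e+00  0.00000000e+00  0.00000000e+00  1.00000000e+00]]
top 52.56995756704963 324.31556890987173 234.50737612308419 [-0.13634182  0.          0.          0.          0.        ] [[ 2.73716504e-02 -9.90635452e-01  1.33761706e-01  3.32647230e+02]
 [-9.99596208e-01 -2.81460467e-02 -3.90151886e-03  3.66053618e+01]
 [ 7.62984614e-03 -1.33600903e-01 -9.91005845e-01  1.28181931e+03]
 [ 0.00000000e+00  0.00000000e+00  0.00000000e+00  1.00000000e+00]]
```

View pics/side0.png

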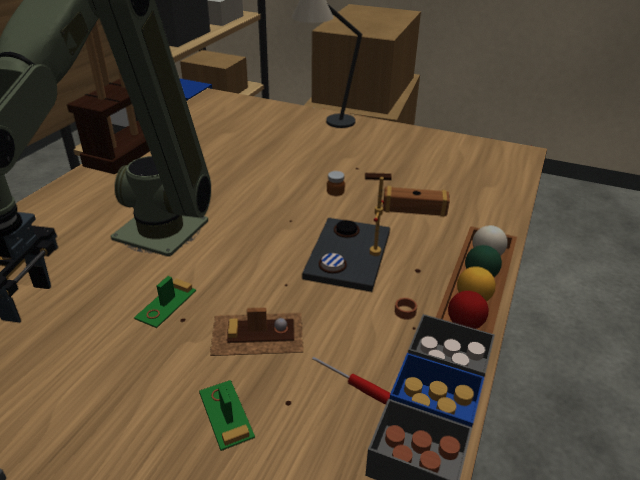

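View pics/top0.png

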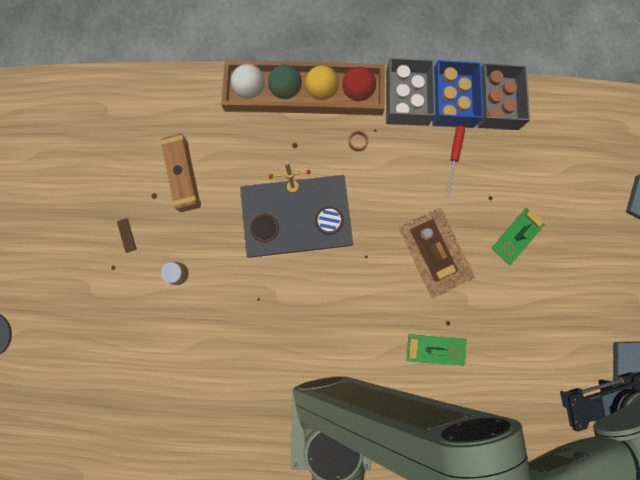

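```bash
cat > h.py <<'E'
import numpy as np,cv2,pickle
def K(f):
    F=240/np.tan(np.radians(f["vertical_fov"])/2)
    return np.array([[F,0,f["cx"]],[0,F,f["cy"]],[0,0,1.]])
def ray(f,uv):
    p=cv2.undistortPoints(np.array([[uv]],float),K(f),np.array(f["dist"]))[0,0]
    T=np.array(f["pose"]); d=T[:3,:3]@np.array([*p,1]); return T[:3,3],d/np.linalg.norm(d)
def atz(f,uv,z):
    o,d=ray(f,uv); return o+d*(z-o[2])/d[2]
def proj(f,P):
    T=np.linalg.inv(f["pose"]); 
    return cv2.projectPoints(np.array(P,float).reshape(-1,1,3),cv2.Rodrigues(T[:3,:3])[0],T[:3,3],K(f),np.array(f["dist"]))[0][:,0]
def tri(fs,uvs):
    A=np.zeros((3,3));b=np.zeros(3);L=[]
    for f,u in zip(fs,uvs):
        o,d=ray(f,u);M=np.eye(3)-np.outer(d,d);A+=M;b+=M@o;L.append((o,d))
    p=np.linalg.solve(A,b); return p,[np.linalg.norm(np.cross(p-o,d)) for o,d in L]
def load(n): return pickle.load(open(n+".pkl","rb"))
def crop(f,x0,y0,w,h,s,name):
    cv2.imwrite("pics/"+name,cv2.resize(f["color"][y0:y0+h,x0:x0+w],None,fx=s,fy=s,interpolation=cv2.INTER_CUBIC))
E
python3 - <<'E'
from h import *
s=load("side0");t=load("top0")
crop(s,300,160,160,130,5,"c1.png");crop(s,205,290,110,75,7,"c2.png");crop(t,230,150,135,115,5,"c3.png");crop(t,390,200,100,100,6,"c4.png")
E
```

```text
(no output)
```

View pics/c1.png

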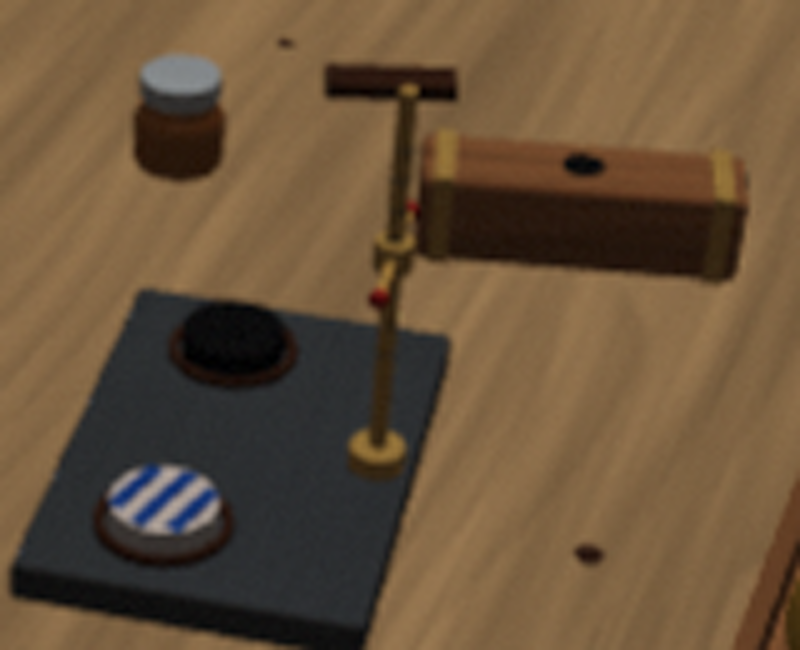

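View pics/c2.png

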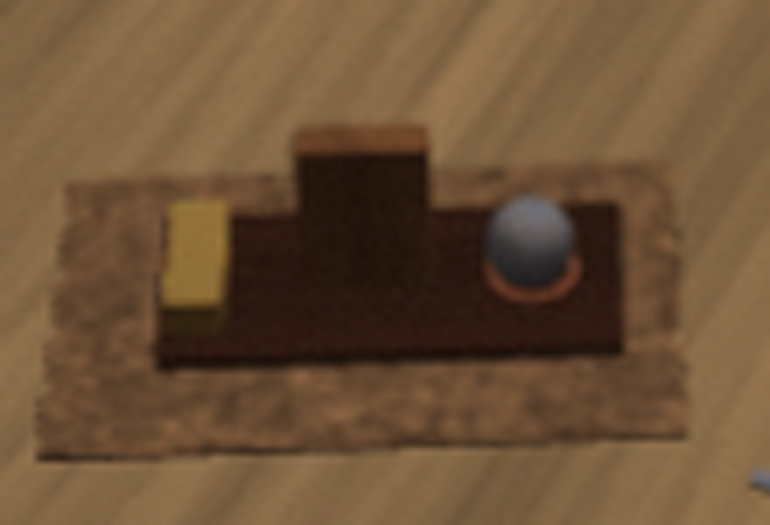

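View pics/c3.png

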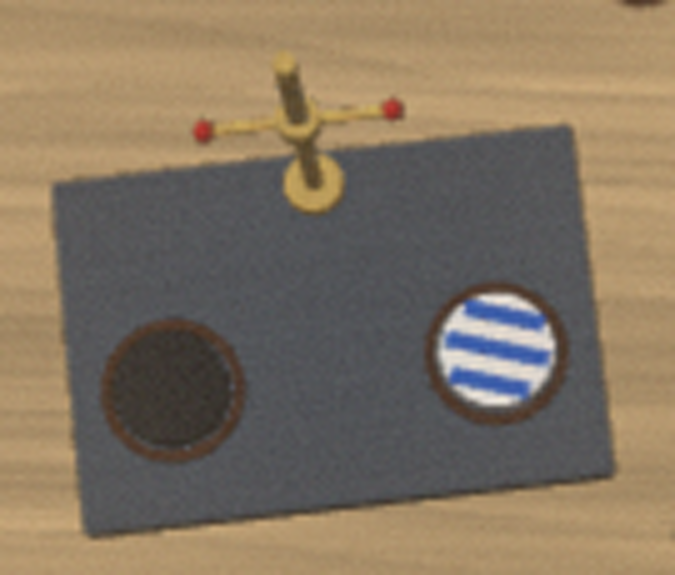

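View pics/c4.png

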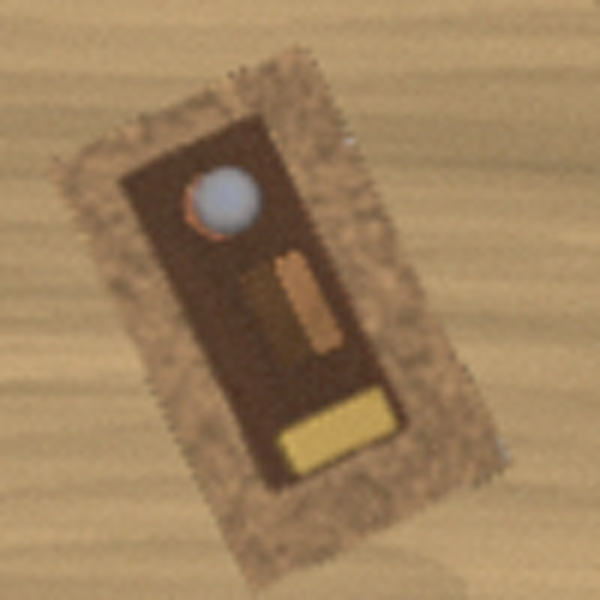

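```bash
cat > m.py <<'E'
from h import *
from scipy.optimize import least_squares
s=load("side0");t=load("top0")
def px(c,x0,y0,sc): return [(c[0]+.5)/sc-.5+x0,(c[1]+.5)/sc-.5+y0]
C1=lambda *c:px(c,300,160,5);C2=lambda *c:px(c,205,290,7);C3=lambda *c:px(c,230,150,5);C4=lambda *c:px(c,390,200,6)
def fit(obs,z0,x0):
    def w(p,P):
        c,S=np.cos(p[2]),np.sin(p[2]);P=np.array(P,float)
        return np.c_[p[0]+c*P[:,0]-S*P[:,1],p[1]+S*P[:,0]+c*P[:,1],P[:,2]+z0]
    def r(p):
        return np.concatenate([(proj(f,w(p,[o[1] for o in obs if o[0] is f]))-np.array([o[2] for o in obs if o[0] is f])).ravel() for f in (s,t) if any(o[0] is f for o in obs)])
    R=least_squares(r,x0,loss="soft_l1");print("x,y,yaw",R.x[:2],np.degrees(R.x[2]));print(np.round(r(R.x).reshape(-1,2),1).tolist());return R.x,w
# tray
o=[(t,(85,35,6),C4(122,181)),(t,(85,-35,6),C4(260,115)),(t,(-70,35,6),C4(273,490)),(t,(-70,-35,6),C4(408,428)),
(t,(22,7,70),C4(275,257)),(t,(22,-7,70),C4(300,249)),(t,(-22,-7,70),C4(344,347)),(t,(-22,7,70),C4(318,355)),
(s,(22,7,70),C2(428,127)),(s,(-22,7,70),C2(299,127)),(s,(22,-7,70),C2(428,152)),(s,(-22,-7,70),C2(296,154)),
(s,(85,35,6),C2(620,203)),(s,(85,-35,6),C2(622,346))]
g=atz(t,C4(310,303),73)[:2]; b=atz(t,C4(227,201),24)[:2]
print("handle",g,"ball",b)
x0=[*g,np.arctan2(*(b-g)[::-1])]
p,w=fit(o,3,x0); print("pocket,grip",w(p,[(55,0,21),(0,0,45)]))
print("ball tri",tri([s,t],[C2(531,243),C4(227,201)]))
# bed
print("striped top",atz(t,C3(497,350),42),atz(s,C1(165,499),42),tri([s,t],[C1(165,499),C3(497,350)]))
print("black top",atz(t,C3(173,389),42),atz(s,C1(233,337),42))
e1=tri([s,t],[C1(378,298),C3(393,109)]);e2=tri([s,t],[C1(414,208),C3(204,131)])
print(e1,e2,(e1[0]+e2[0])/2,np.linalg.norm(e1[0]-e2[0]))
a=atz(t,C3(314,184),30);print("col base",a, "col top",tri([s,t],[C1(409,90),C3(286,62)]))
E
python3 m.py
```

```text
handle [ 464.52851609 -264.34683308] ball [ 513.91743066 -239.68078667]
x,y,yaw [ 465.25151551 -263.9295174 ] 25.931254216545707
[[0.0, -0.7], [-0.7, -0.3], [-0.1, -0.1], [-0.6, 0.0], [0.1, -0.2], [0.2, 0.3], [-0.2, -1.0], [0.1, -0.6], [-0.2, 0.6], [0.6, -0.2], [-0.5, 0.6], [0.2, -0.3], [0.4, -0.9], [-0.2, 0.1]]
pocket,grip [[ 514.71408111 -239.87843418   24.        ]
 [ 465.25151551 -263.9295174    48.        ]]
ball tri (array([ 514.09573791, -239.6931077 ,   23.63410458]), [np.float64(0.14279670498066924), np.float64(0.14279670498064218)])
striped top [539.21953437  20.6801644   42.        ] [540.56627704  21.03856437  42.        ] (array([539.87905715,  20.97866026,  41.7061661 ]), [np.float64(0.6744210739879226), np.float64(0.6744210739879904)])
black top [514.0986684  187.43651573  42.        ] [518.64914493 179.88797074  42.        ]
(array([633.16135375,  74.40850948, 163.25997594]), [np.float64(0.22392046244651737), np.float64(0.22392046244654312)]) (array([621.54667812, 164.28664845, 163.53138488]), [np.float64(1.4720205419245806), np.float64(1.4720205419243724)]) [627.35401594 119.34757896 163.39568041] 90.62590257161824
col base [627.25347125 119.36143357  30.        ] col top (array([627.13267827, 118.43281474, 260.58955683]), [np.float64(0.14977513555372898), np.float64(0.14977513555348643)])
```

Emit:
drive_tool --moves '[{"claw": -1,"dx": 0,"dy": 0,"dz": 0,"yaw": -0.73},{"claw": -1,"dx": 0,"dy": 0,"dz": 0,"yaw": -0.73},{"claw": -1,"dx": 1,"dy": -0.28,"dz": 0,"yaw": 0},{"claw": -1,"dx": 1,"dy": -0.28,"dz": 0,"yaw": 0},{"claw": -1,"dx": 1,"dy": -0.28,"dz": 0,"yaw": 0}]' --grip_force 25

```text
time_s: 0.72
ee_pos: [182.3, -513.3, 211.2]
ee_rot: [-179.6, -0.1, 26.0]
force: [0.1, -0.5, -0.9]
gripper_width: 91.5
```

Emit:
drive_tool --moves '[{"claw": -1,"dx": 1,"dy": -0.28,"dz": 0,"yaw": 0},{"claw": -1,"dx": 1,"dy": -0.28,"dz": 0,"yaw": 0},{"claw": -1,"dx": 1,"dy": -0.28,"dz": 0,"yaw": 0},{"claw": -1,"dx": 1,"dy": -0.28,"dz": 0,"yaw": 0},{"claw": -1,"dx": 1,"dy": -0.28,"dz": 0,"yaw": 0}]'

```text
time_s: 1.35
ee_pos: [266.9, -435.0, 211.9]
ee_rot: [-179.6, -0.2, 26.0]
force: [0.2, -0.7, -0.0]
gripper_width: 91.1
```

Emit:
drive_tool --moves '[{"claw": -1,"dx": 1,"dy": -0.28,"dz": 0,"yaw": 0},{"claw": -1,"dx": 1,"dy": -0.28,"dz": 0,"yaw": 0},{"claw": -1,"dx": 1,"dy": -0.28,"dz": 0,"yaw": 0},{"claw": -1,"dx": 1,"dy": -0.28,"dz": 0,"yaw": 0},{"claw": -1,"dx": 1,"dy": -0.28,"dz": 0,"yaw": 0}]'

```text
time_s: 1.98
ee_pos: [350.0, -355.8, 212.9]
ee_rot: [-179.5, -0.3, 25.9]
force: [0.0, 0.3, 1.2]
gripper_width: 91.5
```

Emit:
drive_tool --moves '[{"claw": -1,"dx": 1,"dy": -0.28,"dz": 0,"yaw": 0},{"claw": -1,"dx": 1,"dy": -0.28,"dz": 0,"yaw": 0},{"claw": -1,"dx": 1,"dy": -0.28,"dz": 0,"yaw": 0},{"claw": -1,"dx": 0,"dy": 0,"dz": 0,"yaw": 0}]'

```text
time_s: 2.48
ee_pos: [399.8, -306.1, 213.7]
ee_rot: [-179.4, -0.4, 26.0]
force: [0.1, -0.4, 0.6]
gripper_width: 91.2
```

Emit:
drive_tool --moves '[{"claw": -1,"dx": 0.97,"dy": -0.12,"dz": 0.5,"yaw": 0},{"claw": -1,"dx": 0.97,"dy": -0.12,"dz": 1,"yaw": 0},{"claw": -1,"dx": 0.97,"dy": -0.12,"dz": 1,"yaw": 0},{"claw": -1,"dx": 0.97,"dy": -0.12,"dz": 1,"yaw": 0},{"claw": -1,"dx": 0,"dy": 0,"dz": 0,"yaw": 0}]'

```text
time_s: 3.1
ee_pos: [465.0, -260.1, 143.3]
ee_rot: [-179.5, -0.3, 25.9]
force: [-0.6, -0.5, 0.6]
gripper_width: 91.3
```

```bash
python3 - <<'E'
from workcell import telemetry
s=telemetry.state();print(s['ee_pos'],s['ee_rot'],s['qpos'])
E
```

```text
[ 465.0374158  -260.13267182  143.32944397] [-179.51885438   -0.2754311    25.85726991] [-30.77014325  17.89170426 101.15676887   0.56449     61.20301266
  33.0984239 ]
```

Emit:
drive_tool --moves '[{"claw": -1,"dx": -0.07,"dy": 0.17,"dz": 0.5,"yaw": 0},{"claw": -1,"dx": 0,"dy": 0,"dz": 1,"yaw": 0},{"claw": -1,"dx": 0,"dy": 0,"dz": 1,"yaw": 0},{"claw": -1,"dx": 0,"dy": 0,"dz": 0,"yaw": 0}]'

```text
time_s: 3.6
ee_pos: [463.8, -266.5, 94.2]
ee_rot: [-179.8, -0.3, 25.7]
force: [-0.1, 1.0, 0.8]
gripper_width: 90.7
```

```bash
python3 - <<'E'
from workcell import telemetry,grab_frame
from h import *
s=telemetry.state();print(s['ee_pos'],s['ee_rot'],s['force'])
f=grab_frame("side");crop(f,160,200,200,160,4,"d1.png")
E
```

```text
[ 463.76771574 -266.51819625   94.2185604 ] [-179.78260267   -0.32311657   25.69657621] [-0.06012221  0.98706386  0.83757454]
```

View pics/d1.png

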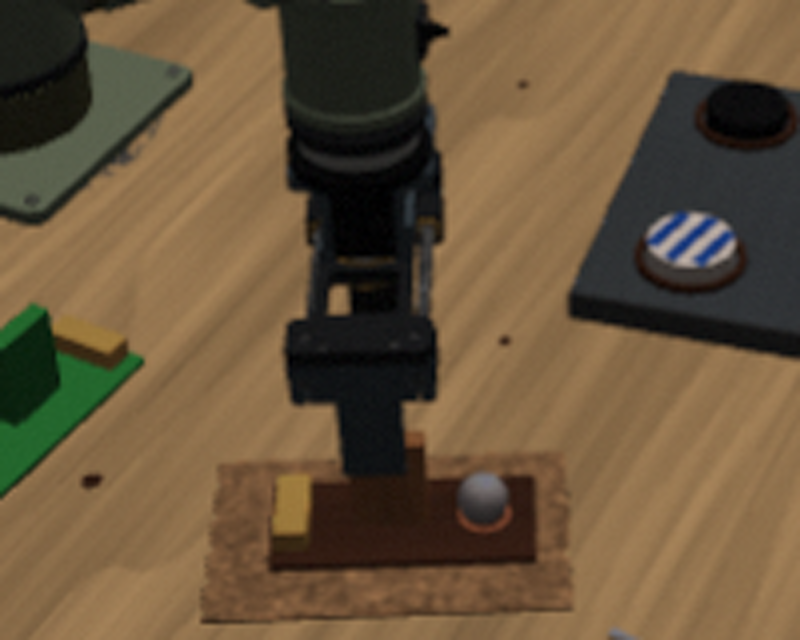

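Emit:
drive_tool --moves '[{"claw": -1,"dx": 0.12,"dy": -0.08,"dz": 0.4,"yaw": 0},{"claw": -1,"dx": 0,"dy": 0,"dz": 0.6,"yaw": 0},{"claw": -1,"dx": 0,"dy": 0,"dz": 0.6,"yaw": 0},{"claw": -1,"dx": 0,"dy": 0,"dz": 0,"yaw": 0}]'

```text
time_s: 4.15
ee_pos: [467.0, -265.2, 63.0]
ee_rot: [179.9, -0.5, 25.7]
force: [0.6, -0.8, 1.2]
gripper_width: 91.2
```

```bash
python3 - <<'E'
from workcell import telemetry,grab_frame
from h import *
s=telemetry.state();print(s['ee_pos'],s['ee_rot'],s['force'])
f=grab_frame("side");crop(f,190,250,150,120,5,"d2.png")
p=s['ee_pos'];c,S=np.cos(np.radians(25.9)),np.sin(np.radians(25.9))
for dy in(45.5,59):
  P=[p+np.array([c*a+S*dy,S*a-c*dy,0]) for a in(-16,16)]
  print((proj(f,P)-[190,250])*5)
E
```

```text
[ 466.95702091 -265.24839069   62.980534  ] [179.93235094  -0.49845225  25.65757252] [ 0.63682303 -0.84495771  1.20584891]
[[292.98974072 385.96057452]
 [364.84473508 384.19289104]]
[[291.37396285 407.43325856]
 [363.86092244 405.62019827]]
```

View pics/d2.png

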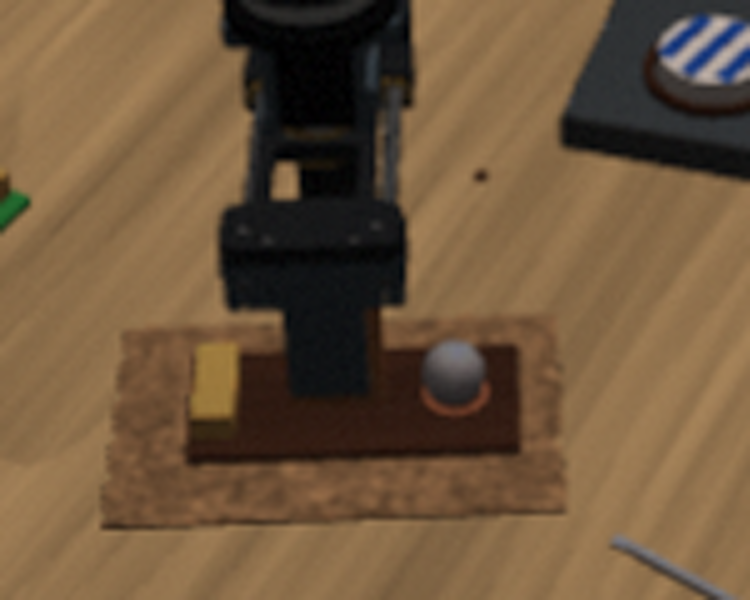

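Emit:
drive_tool --moves '[{"claw": -1,"dx": -0.05,"dy": -0.06,"dz": 0.5,"yaw": 0},{"claw": -1,"dx": 0,"dy": 0,"dz": 0.6,"yaw": 0},{"claw": -1,"dx": 0,"dy": 0,"dz": 0.55,"yaw": 0},{"claw": -1,"dx": 0,"dy": 0,"dz": 0,"yaw": 0}]'

```text
time_s: 4.7
ee_pos: [466.2, -264.7, 28.2]
ee_rot: [179.9, -0.5, 25.7]
force: [-0.2, 0.2, 0.4]
gripper_width: 91.2
```

```bash
python3 - <<'E'
from workcell import telemetry,grab_frame
from h import *
s=telemetry.state();print(s['ee_pos'],s['ee_rot'],s['force'])
for n,a in(("side",(190,250,150,120,5)),("top",(380,190,120,120,5))):
  f=grab_frame(n);crop(f,*a,n+"3.png")
E
```

```text
[ 466.23834699 -264.69720432   28.20078182] [179.87684189  -0.53452444  25.66544062] [-0.19804204  0.23140912  0.36403699]
```

View pics/side3.png

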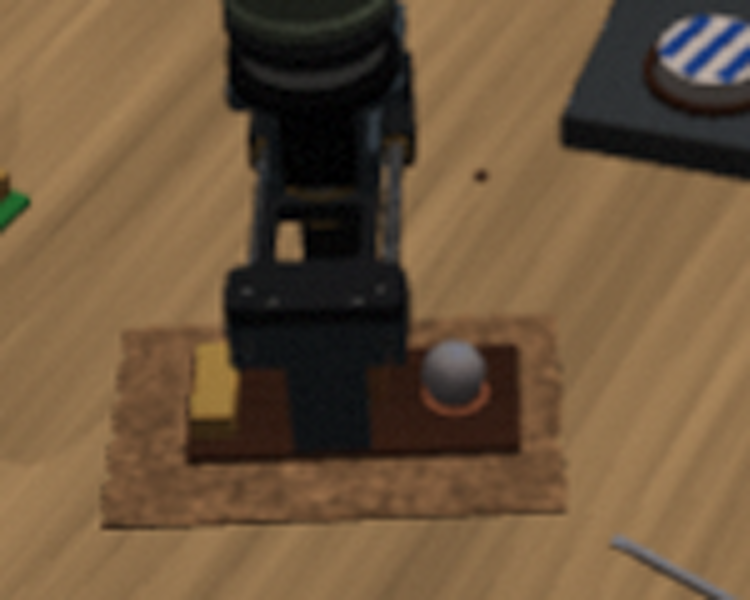

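View pics/top3.png

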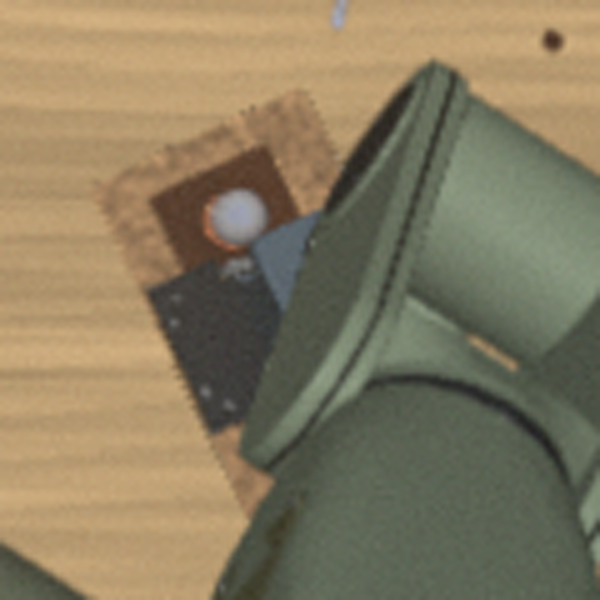

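Emit:
drive_tool --moves '[{"claw": 0.0,"dx": 0,"dy": 0,"dz": 0,"yaw": 0},{"claw": 0.4,"dx": 0,"dy": 0,"dz": 0,"yaw": 0},{"claw": 0.5,"dx": 0,"dy": 0,"dz": 0,"yaw": 0},{"claw": 0.55,"dx": 0,"dy": 0,"dz": 0,"yaw": 0},{"claw": 0.6,"dx": 0,"dy": 0,"dz": 0,"yaw": 0}]' --grip_force 25

```text
time_s: 5.42
ee_pos: [467.8, -265.6, 30.3]
ee_rot: [179.6, -0.7, 25.7]
force: [-0.8, -0.0, -0.6]
gripper_width: 44.4
```

Emit:
drive_tool --moves '[{"claw": 0.64,"dx": 0,"dy": 0,"dz": 0,"yaw": 0},{"claw": 0.68,"dx": 0,"dy": 0,"dz": 0,"yaw": 0},{"claw": 0.72,"dx": 0,"dy": 0,"dz": 0,"yaw": 0},{"claw": 0.8,"dx": 0,"dy": 0,"dz": 0,"yaw": 0},{"claw": 1,"dx": 0,"dy": 0,"dz": 0,"yaw": 0}]'

```text
time_s: 6.05
ee_pos: [467.2, -264.8, 30.4]
ee_rot: [179.8, -0.7, 25.7]
force: [-0.2, 0.7, 0.1]
gripper_width: 14.2
```

Emit:
drive_tool --moves '[{"claw": 1,"dx": 0,"dy": 0,"dz": 0,"yaw": 0},{"claw": 1,"dx": 0,"dy": 0,"dz": 0,"yaw": 0}]'

```text
time_s: 6.3
ee_pos: [467.1, -264.8, 30.4]
ee_rot: [179.8, -0.7, 25.7]
force: [-0.8, 1.5, 1.4]
gripper_width: 13.8
```

```bash
python3 - <<'E'
from workcell import telemetry,grab_frame
from h import *
s=telemetry.state();print(s['ee_pos'],s['ee_rot'],s['force'],s['gripper_width'])
for n,a in(("side",(190,250,150,120,5)),):
  f=grab_frame(n);crop(f,*a,n+"4.png")
E
```

```text
[ 467.14773435 -264.76245692   30.37058649] [179.77498353  -0.65270036  25.65849537] [-0.79164892  1.53182902  1.42970816] 13.778655097778417
```

View pics/side4.png

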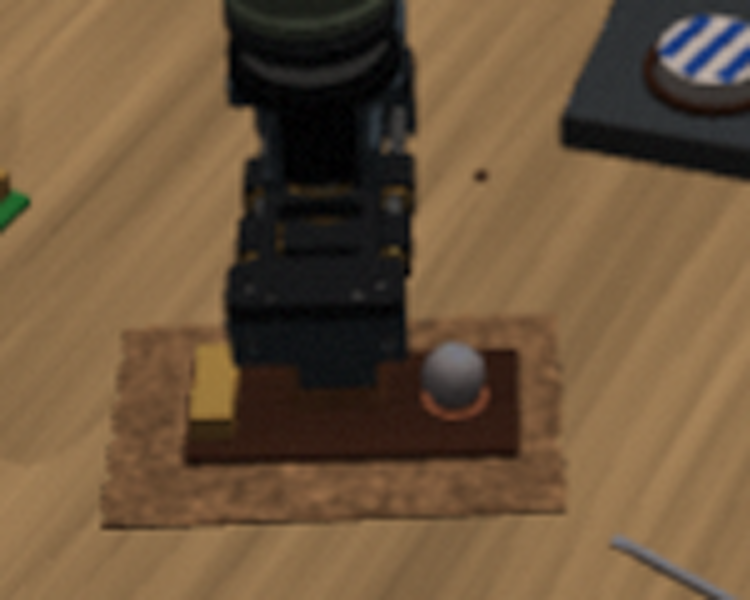

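Emit:
drive_tool --moves '[{"claw": 1,"dx": 0,"dy": 0,"dz": 0,"yaw": 0},{"claw": 1,"dx": 0,"dy": 0,"dz": -0.15,"yaw": 0},{"claw": 1,"dx": 0,"dy": 0,"dz": -0.25,"yaw": 0},{"claw": 1,"dx": 0,"dy": 0,"dz": -0.25,"yaw": 0},{"claw": 1,"dx": 0,"dy": 0,"dz": 0,"yaw": 0}]' --grip_force 40

```text
time_s: 6.98
ee_pos: [466.4, -264.8, 43.1]
ee_rot: [179.8, -0.6, 25.7]
force: [0.8, -0.6, -2.6]
gripper_width: 13.7
```

```bash
python3 - <<'E'
from workcell import telemetry,grab_frame
from h import *
s=telemetry.state();print(s['ee_pos'],s['ee_rot'],s['force'],s['gripper_width'])
for n,a in(("side",(190,250,150,120,5)),):
  f=grab_frame(n);crop(f,*a,n+"5.png")
E
```

```text
[ 466.43599075 -264.83739521   43.12261514] [179.81690858  -0.58620702  25.65772689] [ 0.75021729 -0.57760985 -2.5679186 ] 13.721570722830014
```

View pics/side5.png

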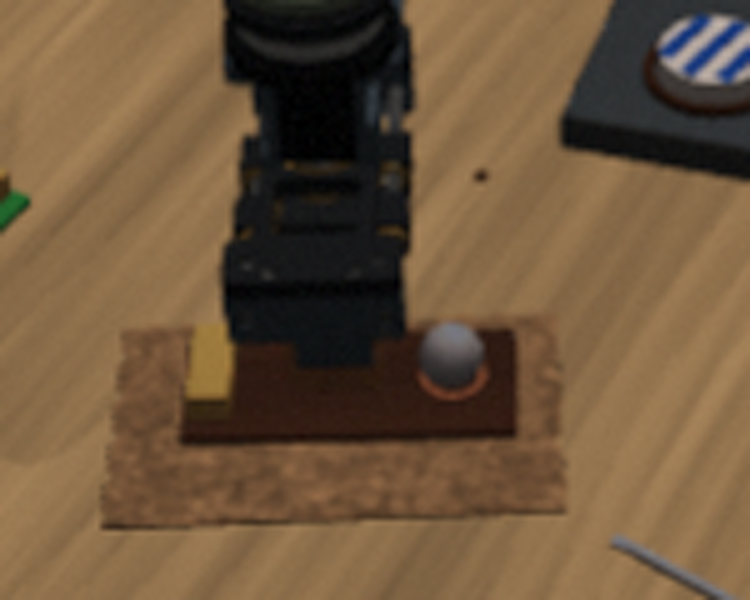

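Emit:
drive_tool --moves '[{"claw": 1,"dx": 0,"dy": 0,"dz": -0.2,"yaw": 0},{"claw": 1,"dx": 0,"dy": 0,"dz": -0.4,"yaw": 0},{"claw": 1,"dx": 0,"dy": 0,"dz": -0.5,"yaw": 0},{"claw": 1,"dx": 0,"dy": 0,"dz": -0.5,"yaw": 0},{"claw": 1,"dx": 0,"dy": 0,"dz": -0.5,"yaw": 0}]'

```text
time_s: 7.65
ee_pos: [465.4, -264.6, 87.3]
ee_rot: [179.9, -0.5, 25.7]
force: [-0.4, -0.2, -2.5]
gripper_width: 13.8
```

Emit:
drive_tool --moves '[{"claw": 1,"dx": 0,"dy": 0,"dz": -0.5,"yaw": 0},{"claw": 1,"dx": 0,"dy": 0,"dz": -0.5,"yaw": 0},{"claw": 1,"dx": 0,"dy": 0,"dz": -0.5,"yaw": 0},{"claw": 1,"dx": 0,"dy": 0,"dz": -0.5,"yaw": 0},{"claw": 1,"dx": 0,"dy": 0,"dz": -0.4,"yaw": 0}]'

```text
time_s: 8.28
ee_pos: [465.0, -264.7, 139.3]
ee_rot: [179.8, -0.6, 25.7]
force: [0.4, -0.3, -4.1]
gripper_width: 13.7
```

Emit:
drive_tool --moves '[{"claw": 1,"dx": 0,"dy": 0,"dz": -0.5,"yaw": 0},{"claw": 1,"dx": 0,"dy": 0,"dz": -0.5,"yaw": 0},{"claw": 1,"dx": 0,"dy": 0,"dz": -0.2,"yaw": 0},{"claw": 1,"dx": 0,"dy": 0,"dz": 0,"yaw": 0}]'

```text
time_s: 8.78
ee_pos: [464.9, -264.9, 165.5]
ee_rot: [179.8, -0.6, 25.7]
force: [-0.7, 0.5, -3.7]
gripper_width: 14.1
```

```bash
python3 - <<'E'
from workcell import telemetry,grab_frame
from h import *
s=telemetry.state();print(s['ee_pos'],s['ee_rot'],s['force'],s['gripper_width'])
for n,a in(("side",(170,180,200,150,4)),):
  f=grab_frame(n);crop(f,*a,n+"6.png")
E
```

```text
[ 464.90842424 -264.91100082  165.54366639] [179.79516181  -0.595908    25.66065929] [-0.74017934  0.54641095 -3.70408953] 14.118038085198876
```

View pics/side6.png

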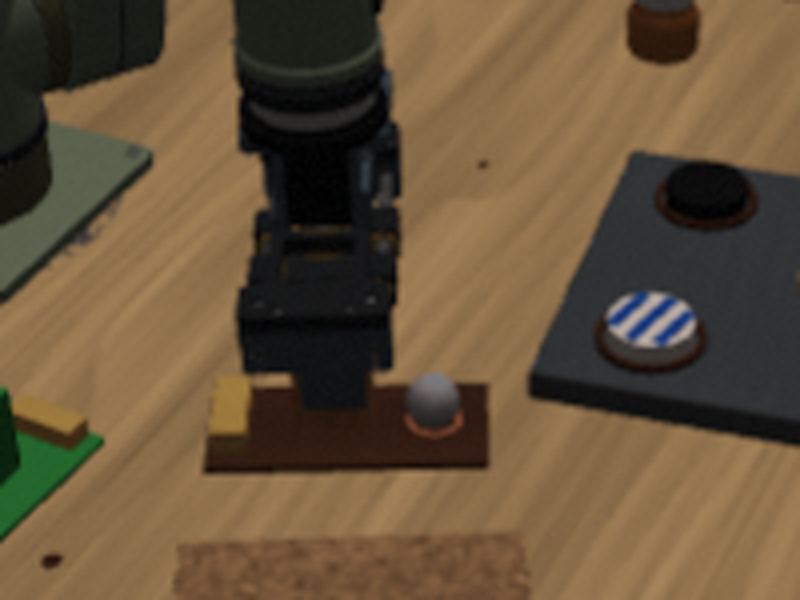

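Emit:
drive_tool --moves '[{"claw": 1,"dx": 0.09,"dy": -0.15,"dz": -0.05,"yaw": 0},{"claw": 1,"dx": 0.18,"dy": -0.3,"dz": -0.05,"yaw": 0},{"claw": 1,"dx": 0.3,"dy": -0.48,"dz": -0.05,"yaw": 0},{"claw": 1,"dx": 0.3,"dy": -0.48,"dz": 0,"yaw": 0},{"claw": 1,"dx": 0.3,"dy": -0.48,"dz": 0,"yaw": 0}]'

```text
time_s: 9.45
ee_pos: [469.1, -217.3, 167.6]
ee_rot: [180.0, -0.5, 25.6]
force: [-0.3, 0.4, -2.9]
gripper_width: 14.0
```

Emit:
drive_tool --moves '[{"claw": 1,"dx": 0.3,"dy": -0.48,"dz": 0,"yaw": 0},{"claw": 1,"dx": 0.3,"dy": -0.48,"dz": 0,"yaw": 0},{"claw": 1,"dx": 0.3,"dy": -0.48,"dz": 0,"yaw": 0},{"claw": 1,"dx": 0.3,"dy": -0.48,"dz": 0,"yaw": 0},{"claw": 1,"dx": 0.3,"dy": -0.48,"dz": 0,"yaw": 0}]'

```text
time_s: 10.07
ee_pos: [475.8, -156.5, 167.9]
ee_rot: [180.0, -0.5, 25.7]
force: [-0.3, -0.1, -3.1]
gripper_width: 14.0
```

Emit:
drive_tool --moves '[{"claw": 1,"dx": 0.3,"dy": -0.48,"dz": 0,"yaw": 0},{"claw": 1,"dx": 0.3,"dy": -0.48,"dz": 0,"yaw": 0},{"claw": 1,"dx": 0.3,"dy": -0.48,"dz": 0,"yaw": 0},{"claw": 1,"dx": 0.3,"dy": -0.48,"dz": 0,"yaw": 0},{"claw": 1,"dx": 0.2,"dy": -0.32,"dz": 0,"yaw": 0}]'

```text
time_s: 10.7
ee_pos: [482.1, -100.1, 168.2]
ee_rot: [180.0, -0.5, 25.7]
force: [-1.3, -0.2, -3.0]
gripper_width: 13.7
```

Emit:
drive_tool --moves '[{"claw": 1,"dx": 0.28,"dy": -0.46,"dz": 0,"yaw": 0},{"claw": 1,"dx": 0.28,"dy": -0.46,"dz": 0,"yaw": 0},{"claw": 1,"dx": 0.28,"dy": -0.46,"dz": 0,"yaw": 0},{"claw": 1,"dx": 0.28,"dy": -0.46,"dz": 0,"yaw": 0},{"claw": 1,"dx": 0.28,"dy": -0.46,"dz": 0,"yaw": 0}]'

```text
time_s: 11.32
ee_pos: [487.8, -42.9, 168.5]
ee_rot: [179.9, -0.6, 25.7]
force: [-0.8, -1.0, -2.8]
gripper_width: 13.8
```

Emit:
drive_tool --moves '[{"claw": 1,"dx": 0.28,"dy": -0.46,"dz": 0,"yaw": 0},{"claw": 1,"dx": 0.28,"dy": -0.46,"dz": 0,"yaw": 0},{"claw": 1,"dx": 0.16,"dy": -0.25,"dz": 0,"yaw": 0},{"claw": 1,"dx": 0,"dy": 0,"dz": 0,"yaw": 0},{"claw": 1,"dx": 0,"dy": 0,"dz": 0,"yaw": 0}]'

```text
time_s: 11.95
ee_pos: [491.0, -13.0, 168.6]
ee_rot: [179.9, -0.5, 25.7]
force: [0.4, -0.1, -3.2]
gripper_width: 13.9
```

```bash
python3 - <<'E'
from workcell import telemetry,grab_frame
from h import *
s=telemetry.state();print(s['ee_pos'],s['ee_rot'],s['force'],s['gripper_width'])
for n,a in(("side",(280,150,160,150,4)),("top",(230,140,180,150,4))):
  f=grab_frame(n);crop(f,*a,n+"7.png");pickle.dump(f,open(n+"7.pkl","wb"))
E
```

```text
[490.96496285 -13.03895155 168.59242002] [179.92613786  -0.54391428  25.73482183] [ 0.3700984  -0.08327646 -3.23295883] 13.872591006555828
```

View pics/side7.png

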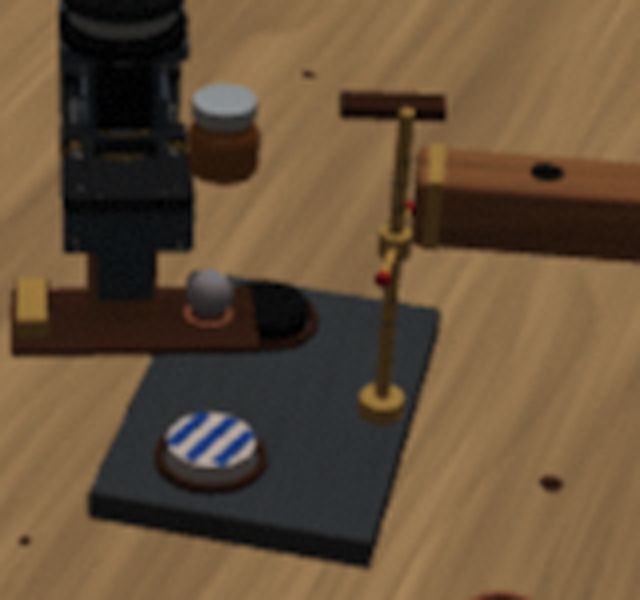

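View pics/top7.png

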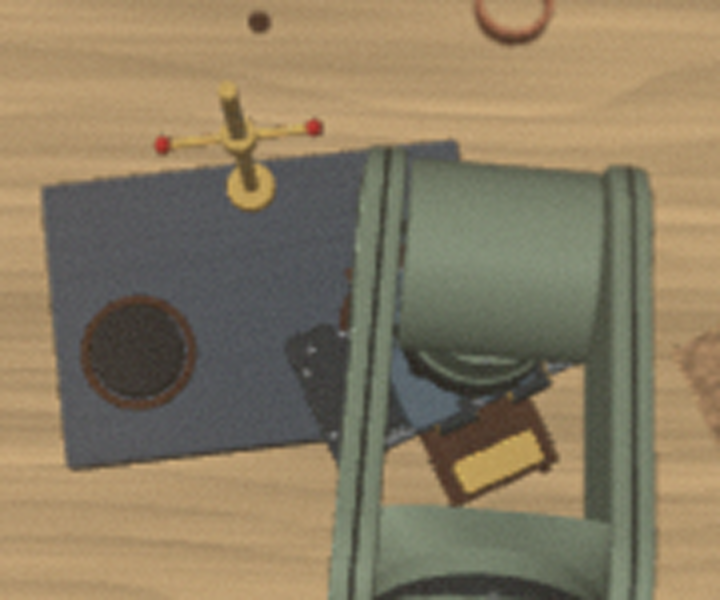

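```bash
python3 - <<'E'
from h import *
f=load("side7")
b=np.array([491+47.9,-13+24.9,168.6-6.4]); 
px=np.array([(210.5)/4-.5+280,(293.5)/4-.5+150])
print(b,proj(f,b),px)
# fit full 6dof-lite: x,y,z,yaw,pitch,roll from deck corners in side view w/ strong prior on xyz/yaw
from scipy.optimize import least_squares
from scipy.spatial.transform import Rotation as R
C=lambda x,y:[(x+.5)/4-.5+280,(y+.5)/4-.5+150]
obs=[((85,-35,6),C(258,347)),((-70,-35,6),C(13,351)),((-70,-35,0),C(13,355)),((55,0,21),list(px)),((-47,-25,22),C(47,306)),((-67,-25,22),C(17,304)),((-67,25,22),C(20,276)),((-47,25,22),C(47,276))]
M=np.array([o[0] for o in obs],float);U=np.array([o[1] for o in obs])
o0=np.array([491-1.6,-13+.9,168.6-27.4])
pr=lambda p:proj(f,R.from_euler("ZYX",[25.7+p[3],p[4],p[5]],degrees=True).apply(M)+o0+p[:3])
r=lambda p:np.r_[(pr(p)-U).ravel()/.4,p[:3]/2,p[3]/1,p[4]/4,p[5]/4]
s=least_squares(r,np.zeros(6));print(s.x);print((pr(s.x)-U).round(1).tolist(),(pr(np.zeros(6))-U).round(1).tolist())
E
```

```text
[538.9  11.9 162.2] [[331.96204725 223.46232359]] [332.125 222.875]
[ 0.05903499  0.14646866 -0.25743231 -0.325009    1.05062672 -5.41827233]
[[0.6, -0.8], [-0.4, -2.1], [-0.3, -1.0], [-0.0, 0.7], [0.4, 1.6], [-0.1, 2.1], [-0.6, -0.3], [0.4, -0.3]] [[0.5, -0.3], [-0.4, -0.4], [-0.3, 0.6], [-0.2, 0.6], [0.3, 3.2], [-0.3, 3.8], [-0.9, -0.3], [0.2, -0.4]]
```

```bash
python3 - <<'E'
from h import *
f=load("side7");crop(f,278,205,75,40,10,"z7.png")
E
```

```text
(no output)
```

View pics/z7.png

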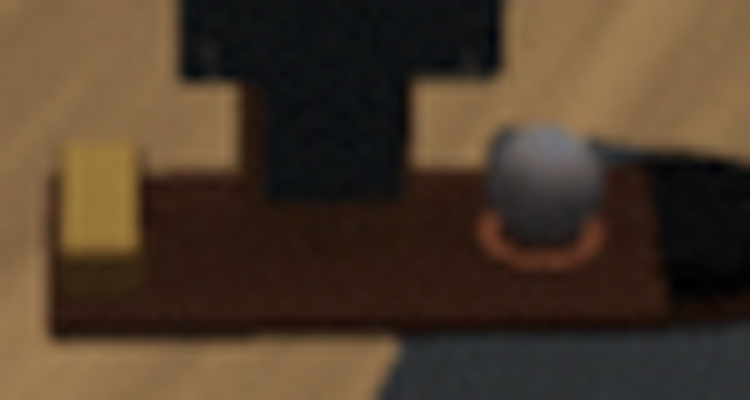

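Mispicked the brass edge; refit with the zoom: brass top spans rows 138–250, deck near edge at row 320/332, ball at (545,182).

```bash
cat > fit.py <<'E'
from h import *
from scipy.optimize import least_squares
from scipy.spatial.transform import Rotation as R
def fit(f,obs,tcp):
    M=np.array([o[0] for o in obs],float);U=np.array([o[1] for o in obs])
    o0=np.array(tcp)+[-1.6,.9,-27.4]
    pr=lambda p:proj(f,R.from_euler("ZYX",[25.7+p[3],p[4],p[5]],degrees=True).apply(M)+o0+p[:3])
    r=lambda p:np.r_[(pr(p)-U).ravel()/.4,p[:3]/2,p[3]/1,p[4]/4,p[5]/4]
    s=least_squares(r,np.zeros(6));print("dx dy dz dyaw pitch roll",s.x.round(2));print((pr(s.x)-U).round(1).tolist(),(pr(np.zeros(6))-U).round(1).tolist())
    print("pocket",R.from_euler("ZYX",[25.7+s.x[3],s.x[4],s.x[5]],degrees=True).apply([55,0,21])+o0+s.x[:3])
E
python3 - <<'E'
from fit import *
f=load("side7")
C=lambda x,y:[(x+.5)/10-.5+278,(y+.5)/10-.5+205]
obs=[((85,-35,6),C(668,315)),((-70,-35,6),C(52,322)),((-70,-35,0),C(54,337)),((-70,35,6),C(55,175)),((55,0,21),C(545,182)),((-47,-25,22),C(137,250)),((-67,-25,22),C(63,250)),((-67,25,22),C(64,138)),((-47,25,22),C(137,138))]
fit(f,obs,[491,-13,168.6])
E
```

```text
dx dy dz dyaw pitch roll [ 0.03  0.58 -0.15 -0.21 -0.54 -0.87]
[[0.4, -0.4], [-0.2, 0.1], [-0.3, 0.6], [-0.2, -0.4], [-0.1, 0.5], [0.4, -0.4], [-0.2, -0.3], [-0.2, 0.2], [0.4, 0.0]] [[0.3, 0.1], [-0.2, 0.3], [-0.4, 0.7], [-0.3, -0.6], [-0.1, 0.7], [0.4, -0.3], [-0.2, -0.1], [-0.2, 0.0], [0.3, -0.1]]
pocket [538.76132153  12.34652409 162.56341055]
```

Emit:
drive_tool --moves '[{"claw": 1,"dx": 0.12,"dy": -0.2,"dz": -0.04,"yaw": 0},{"claw": 1,"dx": 0.12,"dy": -0.2,"dz": -0.02,"yaw": 0},{"claw": 1,"dx": 0,"dy": 0,"dz": 0,"yaw": 0},{"claw": 1,"dx": 0,"dy": 0,"dz": 0,"yaw": 0}]'

```text
time_s: 12.55
ee_pos: [491.9, -3.6, 170.0]
ee_rot: [179.9, -0.6, 25.7]
force: [0.1, 0.4, -2.6]
gripper_width: 14.1
```

```bash
python3 - <<'E'
from workcell import telemetry,grab_frame
from h import *
s=telemetry.state();print(s['ee_pos'],s['ee_rot'],s['force'],s['gripper_width'],s['qvel'])
n="side";f=grab_frame(n);crop(f,278,190,100,60,8,"z8.png");pickle.dump(f,open(n+"8.pkl","wb"))
crop(f,280,150,160,150,4,"side8.png")
E
```

```text
[491.86957083  -3.58539909 169.95598565] [179.92948919  -0.55046953  25.67392044] [ 0.13320865  0.41293928 -2.57766801] 14.135375294857054 [ 0.11668355  0.02013966 -0.07952089 -0.02605067  0.00340799  0.15749246]
```

View pics/z8.png

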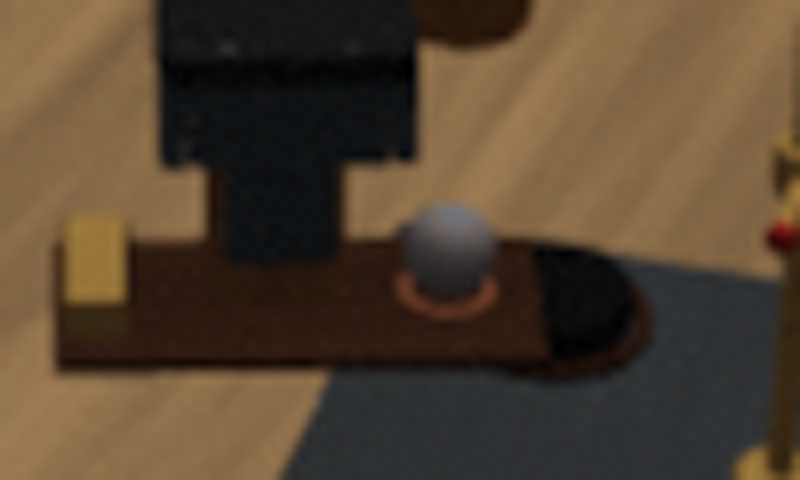

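View pics/side8.png

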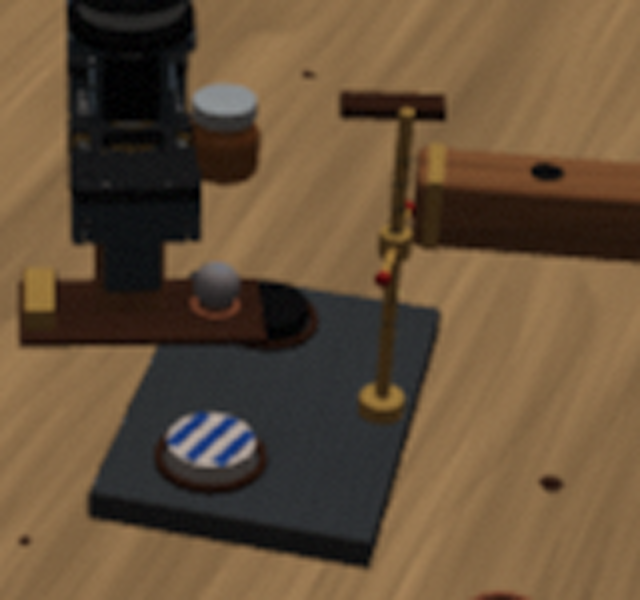

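```bash
python3 - <<'E'
from fit import *
f=load("side8")
C=lambda x,y:[(x+.5)/8-.5+278,(y+.5)/8-.5+190]
print("ball px",C(449,250),"target px",proj(f,[539.9,20.9,163.4]))
obs=[((85,-35,6),C(549,357)),((-70,-35,6),C(57,361)),((-70,-35,0),C(58,372)),((-70,35,6),C(57,242)),((55,0,21),C(449,250)),((-47,-25,22),C(127,303)),((-67,-25,22),C(66,303)),((-67,25,22),C(67,213)),((-47,25,22),C(127,213))]
fit(f,obs,[491.9,-3.6,170])
E
```

```text
ball px [333.6875, 220.8125] target px [[333.67061136 221.3651069 ]]
dx dy dz dyaw pitch roll [ 0.14  0.27 -0.49 -0.08 -0.13 -0.28]
[[0.3, -0.4], [-0.1, 0.1], [-0.2, 0.7], [0.0, -0.4], [0.1, 0.5], [0.2, -0.4], [-0.2, -0.3], [-0.2, 0.1], [0.1, 0.0]] [[0.2, -0.4], [-0.2, -0.0], [-0.3, 0.6], [-0.1, -0.6], [0.0, 0.4], [0.2, -0.5], [-0.2, -0.4], [-0.3, -0.0], [-0.0, -0.1]]
pocket [539.95027821  21.42021077 163.23121063]
```

On target within about 1 mm. One more settling step, then hand in.

Emit:
drive_tool --moves '[{"claw": 1,"dx": 0,"dy": 0,"dz": 0,"yaw": 0},{"claw": 1,"dx": 0,"dy": 0,"dz": 0,"yaw": 0},{"claw": 1,"dx": 0,"dy": 0,"dz": 0,"yaw": 0}]'

```text
time_s: 12.98
ee_pos: [491.8, -3.8, 169.9]
ee_rot: [179.9, -0.5, 25.7]
force: [0.3, -0.7, -3.9]
gripper_width: 13.7
```

```bash
python3 - <<'E'
from workcell import telemetry,job
s=telemetry.state();print(s['ee_pos'],s['ee_rot'],s['force'],s['gripper_width'],s['qvel'])
print(job.job_done())
E
```

```text
[491.81375588  -3.77770256 169.93500822] [179.92914412  -0.54644626  25.65465797] [ 0.2558727  -0.71743531 -3.91508916] 13.72255037131472 [-0.07932024 -0.05071082  0.009196   -0.03331574 -0.0043669   0.07721863]
the job is handed in; nothing more can be done
None
```

I gripped the walnut tray by its handle at 40 N, lifted it and carried it level to the blue-striped face. I handed the job in at about 13 s with the tray still held in the air; no verdict is reported.

- **Position:** the last fit puts the pocket at (540.0, 21.4, 163.2) mm. The target was (539.9, 20.9, 163.4) mm, from the striped face's middle and the crossbar's height.
- **Level and still:** the fit shows about 0.3° of tilt (tool 0.6°), and the arm was at rest.
- **Ball and scene:** the ball was still in its pocket, and in that picture the gauge and both mallet faces looked unmoved. I compared the gauge and faces by eye only and did not measure the other bystanders again.

The final position rests on the side camera and the arm's own readings, because the arm blocked the top camera's view of the ball. One earlier fit showed 5° of roll. I had misread an edge of the brass counterweight, and a closer look at the same picture brought it to about 1°.

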